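Swap the drawn-out sample tray

TASK

Put the vials away and bring out the bottles: first push the tray with the two clear vials fully home under its hood with your fingertips; then hook a fingertip behind the upturned lip of the other tray, the one with the brown and the white bottle, and draw it out to its stop. Only push and hook: do not grip either lip, touch the front face of the bottle tray's lip, touch the vials, or touch, lift or tip the bottles. Leave the timer, beaker and squeeze tube where they stand.

Things in the scene. Friction and masses are not known exactly. Their poses are not given: they have to be found in the camera images.
- bottle_unit: Fixed bottle unit: grey metal base 255 (x) x 134 (y) mm, rails 29 mm high along both sides, clear dust hood over its rear (x +62 to +129 mm, 137 mm high, open in front). Origin: centre of underside; x points to the hood's closed back, z up; the tray draws out along -x. Both units look alike but for what the trays carry; places may be swapped, yaw within 0.2 rad
- vial_unit: Fixed vial unit: grey metal base 255 (x) x 134 (y) mm, rails 29 mm high along both sides, clear dust hood over its rear (x +62 to +129 mm, 137 mm high, open in front). Origin: centre of underside; x points to the hood's closed back, z up; the tray draws out along -x. Both units look alike but for what the trays carry; places may be swapped, yaw within 0.2 rad
- bottle_tray (a joint): Slide of the white bottle tray along its unit's -x: 0 home under the hood, 0.110 m fully drawn out (hard stops). Starts at 0. Friction about 2.5 N, no spring: it stays where left. Tray underside 10 mm above the worktop; with the tray home the lip's outer face is 17.5 mm to -x of the unit's origin
- vial_tray (a joint): Slide of the white vial tray along its unit's -x: 0 home under the hood, 0.110 m fully drawn out (hard stops). Starts drawn out by 40 to 85 mm. Friction about 2.5 N, no spring: it stays where left. Tray underside 10 mm above the worktop; with the tray home the lip's outer face is 17.5 mm to -x of the unit's origin
- bottle_lip_inner: Inner half of the bottle tray's lip. The lip, an upright plate 8 mm thick, 100 mm wide (y), top 40 mm above the worktop, crosses the tray's front end. Behind it (+x) the tray floor, 16 mm above the worktop, is bare and open above for 74 mm, up to the pocket block. Origin: middle of this half's underside; inner face 2 mm to +x, the lip's outer face 6 mm to -x; x points to the hood
- bottle_lip_outer: Outer half (4 mm thick) of the lip of the bottle tray, on the robot's side. Origin: middle of its underside, level with the tray's underside (10 mm above the worktop); its outer face is 2 mm to -x; x points to the hood
- vial_lip_inner: Inner half of the vial tray's lip. The lip, an upright plate 8 mm thick, 100 mm wide (y), top 40 mm above the worktop, crosses the tray's front end. Behind it (+x) the tray floor, 16 mm above the worktop, is bare and open above for 74 mm, up to the pocket block. Origin: middle of this half's underside; inner face 2 mm to +x, the lip's outer face 6 mm to -x; x points to the hood
- vial_lip_outer: Outer half (4 mm thick) of the lip of the vial tray, on the robot's side. Origin: middle of its underside, level with the tray's underside (10 mm above the worktop); its outer face is 2 mm to -x; x points to the hood
- bottle_pocket0 (a point): Centre of the floor of the bottle tray's left (+y) round pocket, 20 mm above the worktop; the pocket is 12 mm deep, in a 16 mm high block at the rear of the tray, its centre 110 mm to +x of the lip's outer face; moves with the tray
- bottle_pocket1 (a point): Centre of the floor of the bottle tray's right (-y) round pocket, 20 mm above the worktop; the pocket is 12 mm deep, in a 16 mm high block at the rear of the tray, its centre 110 mm to +x of the lip's outer face; moves with the tray
- brown_bottle: Brown bottle with black cap, 42 mm across, 90 mm high, standing loose in the bottle tray's left pocket. Origin: centre of its underside, z up
- white_bottle: White bottle with white cap, 46 mm across, 102 mm high, standing loose in the bottle tray's right pocket. Origin: centre of its underside, z up
- vial_a: Clear open vial, 32 mm across, 70 mm high, held firmly in the vial tray's left pocket and moving with the tray. Origin: centre of its underside, z up
- vial_b: The same kind of vial in the vial tray's right pocket. Origin: centre of its underside, z up
- timer: Flat lab timer, 62x62x18 mm, loose on the worktop in front of and between the units; not to be moved. Origin: centre of its underside
- beaker: Glass beaker, 66 mm across, 67 mm high, loose to the right; not to be moved. Origin: centre of its underside
- tube: White squeeze tube on its cap, 32x43x112 mm, loose to the left; not to be moved. Origin: centre of its underside

How it is judged:
On the way, in this order (a step that is already met when the one before it is completed fails the run):
1. the vial tray is pushed home while the bottle tray is still in (value of joint vial_tray below 0.006 m and value of joint bottle_tray below 0.01 m), for 0.1 s.
2. the bottle tray is being drawn out by a fingertip behind its lip (value of joint bottle_tray above 0.015 m and contact force between the fingers and bottle_lip_inner above 0.3 N), for 0.05 s.
3. the bottle tray is fully out (value of joint bottle_tray above 0.104 m), for 0.1 s.
At the end, for the whole second after the job is handed in: The vial tray is home (within 6 mm of its inner stop), the bottle tray is drawn out (within 6 mm of its outer stop) and at rest, and both bottles stand upright (within 0.1 rad) in their own pockets (within 8 mm) (value of joint vial_tray below 0.006 m and value of joint bottle_tray above 0.104 m and velocity of joint bottle_tray below 0.01 m/s and horizontal distance between brown_bottle and bottle_pocket0 below 0.008 m and angle between each of brown_bottle, white_bottle's own z axis and vertical below 0.1 rad and horizontal distance between white_bottle and bottle_pocket1 below 0.008 m); the robot touches nothing.
It fails at once if the timer, beaker or squeeze tube is moved more than 20 mm (distance of any of timer, beaker, tube from where it was at the start of the episode above 0.02 m).
It fails at once if a bottle or vial is touched by the fingers (over 0.5 N) (contact force between the fingers and brown_bottle above 0.5 N or contact force between the fingers and white_bottle above 0.5 N or contact force between the fingers and vial_a above 0.5 N or contact force between the fingers and vial_b above 0.5 N).
It fails at once if a bottle is lifted more than 15 mm or tipped over 0.25 rad ((z of brown_bottle in the frame of bottle_pocket0 above 0.015 m or angle between brown_bottle's own z axis and vertical above 0.25 rad) or (z of white_bottle in the frame of bottle_pocket1 above 0.015 m or angle between white_bottle's own z axis and vertical above 0.25 rad)).
It fails at once if the outer face of the bottle tray's lip is touched (over 1 N): the lip is gripped or pushed instead of hooked from behind (contact force between the fingers and bottle_lip_outer above 1 N).
It fails at once if the vial tray's lip is gripped: both its faces are touched at once (over 1 N) (contact force between the fingers and vial_lip_outer above 1 N and contact force between the fingers and vial_lip_inner above 1 N).
It also fails if it takes over 40 s, if anything falls off the work surface, if the arm or the gripper's body presses on something with over 40 N, if the wrist force passes 120 N, or if a joint passes its speed limit or range.

ROBOT

A 7-joint arm with a two-finger parallel gripper is mounted at the origin on a cart in front of the work surface, level with it; the furniture and walls round the work are solid. World frame = base frame: x ahead of the robot, y to its left, z up, the work surface at z = 0. Lengths are in m, angles in rad, forces in N, time in s.
With the tool pointing down it reaches from about 0.425 to 0.925 m from the base axis. Payload 6.8 kg.
Tool frame: the origin (TCP) lies at the very end of the fingers, on their centre line; the grasp point (between the pads) lies 19 mm behind it; z points along the fingers, y is the line along which they close (so a half turn about z gives the same grasp; the last joint's range is limited). The gripper opens to 85 mm and grips with 20 to 120 N. Pads are 22 mm wide; open, the fingers measure 114 mm over their backs; the gripper's body (76 mm by 85 mm) begins 54 mm behind the grasp point. The pads swing forward as they close: fully open they stand 13 mm farther back than shut.
Start: joints at [-1.404, 0.477, 0.022, 1.555, -0.011, 1.109, -0.083], TCP at [0.183, 0.65, 0.231] pointing down, gripper open.
Joint ranges: [-2.96, 2.96], [-0.34, 2.1], [-1.41, 1.46], [0.24, 2.44], [-1.37, 4.51], [0.17, 1.92], [-2.96, 2.96]. Speed limits (rad/s): [2.39, 2.39, 3.14, 3.14, 3.14, 3.14, 3.14].

INTERFACE

Orientations are given as a unit quaternion [w, x, y, z].
In Python, from station import bot, vision gives the robot as it stands (bot), with the cameras (vision).
- The arm moves only by the shell command python3 nudge.py 'ROWS' [FORCE]. ROWS is a JSON list of rows, 1 to 20 of them, each of 5 numbers: dx, dy, dz in fractions of the full range, 1 being 0.3 m, then a turn about the tool's z in a scale on which 1.0 is pi rad, then the opening from 0.0 (shut) to 1.0 (fully open); each row shifts and turns the commanded pose from where the row before left it, along the tool's axes as they then stand; what a row does not reach is not made up. A row lasts 1/10 s, in which the tool goes at most 0.05 m and 0.15 rad, less where a joint would pass 70% of its speed; a pose out of reach is approached as far as the arm can. The fingers move at their own pace and stop on an object; FORCE is the grip in N (left out, the last holds). Time passes only in rows, so rows that do not move let the fingers close. It prints the time, the measured TCP pose, the force, the opening and the grip force at its end. Shift and turn numbers lie between -1 and 1, and a call with a number outside is refused. Input that does not fit is refused with a message, and nothing moves.
- bot.get_obs(): the state, without advancing time (a new reading comes with each control period).
- vision.read_camera(name): name is "scene" or "top" or "wrist"; returns the picture (400x640x3 uint8, blue, green, red); there is no depth.
- vision.camera_info(name): a dict with "vertical_fov" (degrees; the focal length in pixels is half the picture's height over the tangent of half this angle, whatever the lens; pixels are square), "cx", "cy" (the principal point, pixels), "k1" (the pictures are not rectified: a ray, as slopes to the right and down, at radius r is drawn at 1 + k1 r^2 times it, then the intrinsics apply), "view" (4x4, takes a point from world to camera coordinates); the wrist camera has in their place "hand_eye" (4x4, takes a point from camera to tool coordinates, whose origin is the TCP and whose axes are the flange's). Camera axes: x right, y up, looking along -z (the intrinsics and any distortion apply to the point x, -y, -z); pixel columns grow to the right and rows downward; lengths in m; the calibration is good to about 2 mm. A picture is of the moment at which its call begins: read the wrist's pose just before it. camera_info takes no time and is no camera call.
- bot.hand_in(): hands the job in; it is judged then, once.
The state is a dict: "t": time; "q": joint angles; "joint_vel": joint speeds; "joint_torque": joint torques, N m; "eef_pos": TCP position; "tool_rot": TCP orientation; "contact_force": force on the tool from outside, world axes, zero at the start; "torque": the same for the moment, N m; "gripper_width": opening from 0.0 (shut) to 1.0 (fully open); "grasp_force": force on a finger pad.
Only numpy, scipy, OpenCV 4.12 (cv2) and the standard library are available. Lean on these libraries where they do the work, as an engineer would, in place of code of your own. Each camera call takes 0.05 s, during which the arm holds its last target. There are 200 camera calls.

## Working session

There is one attempt and no reset: what is moved stays moved. The work goes in short steps, Python scripts to look and compute and a shell command to move; the robot and the scene stay as the last step left them, time stands still between calls to the robot, and variables do not carry over. Pictures are saved under pics/ and viewed, at most 10 in all, crops included, and the job is handed in when it is done.

```bash
ls; mkdir -p pics; cat > h.py <<'E'
import numpy as np, cv2
from station import bot, vision
from scipy.spatial.transform import Rotation as R
def K(i):
    f=200/np.tan(np.radians(i["vertical_fov"])/2); return f,i["cx"],i["cy"],i["k1"]
def unproj(name,u,v,z):
    i=vision.camera_info(name); f,cx,cy,k=K(i)
    d=np.array([(u-cx)/f,(v-cy)/f]); s=d.copy()
    for _ in range(30): s=d/(1+k*(s@s))
    M=np.linalg.inv(np.array(i["view"])); r=M[:3,:3]@np.array([s[0],-s[1],-1]); o=M[:3,3]
    return o+r*(z-o[2])/r[2]
def proj(name,p):
    i=vision.camera_info(name); f,cx,cy,k=K(i)
    c=np.array(i["view"])@np.append(p,1); s=np.array([c[0],-c[1]])/-c[2]
    s=s*(1+k*(s@s)); return f*s[0]+cx,f*s[1]+cy
E
python3 - <<'E'
from h import *
for n in ("top","scene"): cv2.imwrite(f"pics/{n}0.png",vision.read_camera(n)); print(vision.camera_info(n))
o=bot.get_obs(); print(o["t"],o["eef_pos"],o["tool_rot"],o["gripper_width"])
E
```

```text
nudge.py
pics
station.py
{'vertical_fov': 52.49669093316339, 'cx': 325.35442577686405, 'cy': 197.89950418582555, 'k1': 0.011186733173166628, 'view': array([[-0.01693256, -0.99978501, -0.01196757,  0.11993839],
       [ 0.98741229, -0.01860316,  0.15706972, -0.55174896],
       [-0.15725859, -0.00915733,  0.987515  , -1.13143356],
       [ 0.        ,  0.        ,  0.        ,  1.        ]])}
{'vertical_fov': 53.640877228434704, 'cx': 318.9381038932418, 'cy': 192.14245207901865, 'k1': -0.0012360022999159549, 'view': array([[ 0.68156091, -0.73169976,  0.00949631, -0.29520931],
       [ 0.45504959,  0.43395945,  0.77756611, -0.32711051],
       [-0.57306596, -0.52563737,  0.62872948, -0.71047006],
       [ 0.        ,  0.        ,  0.        ,  1.        ]])}
0.1 [0.18300581 0.64917041 0.23042799] [-5.39743625e-05  1.36930973e-01  9.90580253e-01 -8.17037159e-04] 1.0019185073036472
```

View pics/top0.png

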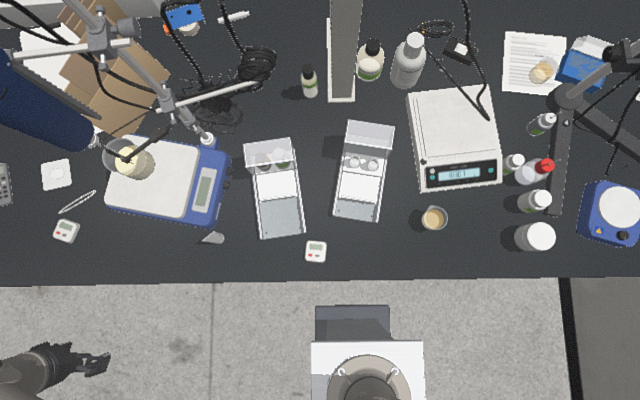

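View pics/scene0.png

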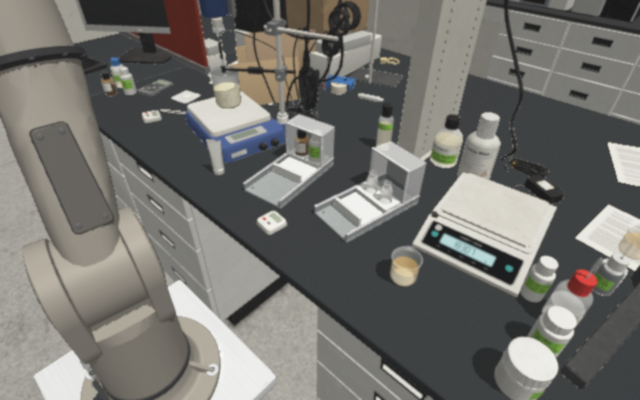

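The left unit (top view, around pixel (275,190)) holds the bottles with its tray home. The right unit (around (363,170)) holds the vials with its tray part drawn. The timer is at (316,251), the tube at (212,238) and the beaker at (433,218). I'll enlarge the top view to get the corners.

```bash
python3 - <<'E'
import cv2
a=cv2.imread("pics/top0.png")[115:265,235:405]
cv2.imwrite("pics/topz.png",cv2.resize(a,None,fx=4,fy=4,interpolation=cv2.INTER_CUBIC)[:600])
E
```

```text
(no output)
```

View pics/topz.png

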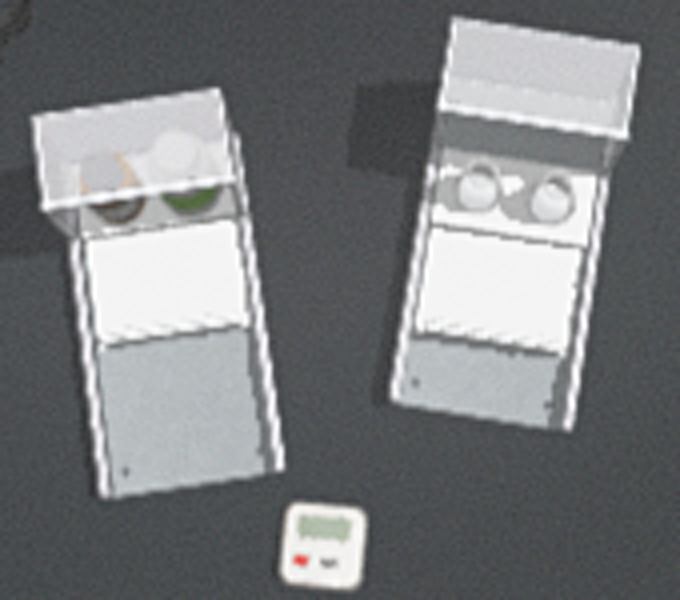

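```bash
cat >> h.py <<'E'
def unit(name):
    from scipy.optimize import least_squares
    Z={"bottle":[(33,117),(220,90),(43,208),(240,180),(102,495),(281,470)],"vial":[(453,18),(640,45),(440,108),(628,138),(392,403),(573,430)]}[name]
    px=(np.array(Z)+.5)/4-.5+[235,115]
    def model(p):
        w=p[3]; c,s=np.cos(p[2]),np.sin(p[2])
        L=[(.129,w,.137),(.129,-w,.137),(.062,w,.137),(.062,-w,.137),(-.1275,.067,.015),(-.1275,-.067,.015)]
        return [proj("top",(p[0]+c*a-s*b,p[1]+s*a+c*b,h)) for a,b,h in L]
    r=least_squares(lambda p:(np.array(model(p))-px).ravel(),[.65,.1,0,.067],x_scale=[.1,.1,.1,.01])
    return r.x,r.fun.reshape(-1,2)
def loc(name,q):  # unit frame coordinates of world point
    p=unit(name)[0]; c,s=np.cos(p[2]),np.sin(p[2]); d=np.array(q)[:2]-p[:2]; return np.array([c*d[0]+s*d[1],-s*d[0]+c*d[1]])
E
python3 - <<'E'
from h import *
np.set_printoptions(precision=4,suppress=True)
for n,Z in (("bottle",[(105,347),(250,325),(88,236),(238,220)]),("vial",[(418,334),(558,354),(430,227),(590,245)])):
    p,f=unit(n); print(n,p,f.round(1).tolist())
    for i,z in enumerate(Z):
        u=(np.array(z)+.5)/4-.5+[235,115]
        for h in ((.01,.04) if i<2 else (.016,.036)): print(z,h,loc(n,unproj("top",*u,h)))
for n,z in (("timer",(323,545)),):
    u=np.array(z)/4+[235,115]; print(n,unproj("top",*u,.018))
print(unproj("top",212,238,.056),unproj("top",433,218,.067))
E
```

```text
bottle [0.575  0.2518 0.1189 0.0659] [[-0.2, -0.9], [0.8, -0.6], [-0.2, 0.0], [-1.1, 0.5], [0.1, 0.5], [0.7, 0.5]]
(105, 347) 0.01 [-0.0164  0.0535]
(105, 347) 0.04 [-0.0215  0.049 ]
(250, 325) 0.01 [-0.0147 -0.0558]
(250, 325) 0.04 [-0.0199 -0.0576]
(88, 236) 0.016 [0.0681 0.0559]
(88, 236) 0.036 [0.0633 0.0529]
(238, 220) 0.016 [ 0.0648 -0.0572]
(238, 220) 0.036 [ 0.06   -0.0584]
vial [ 0.6199  0.0016 -0.1728  0.0646] [[0.2, -0.3], [0.1, -0.3], [-0.2, 0.4], [-0.1, -0.1], [0.1, 0.0], [-0.1, 0.2]]
(418, 334) 0.01 [-0.0728  0.056 ]
(418, 334) 0.04 [-0.0776  0.0559]
(558, 354) 0.01 [-0.0717 -0.0491]
(558, 354) 0.04 [-0.0765 -0.0465]
(430, 227) 0.016 [0.0079 0.0593]
(430, 227) 0.036 [0.0034 0.0592]
(590, 245) 0.016 [ 0.0125 -0.0609]
(590, 245) 0.036 [ 0.0079 -0.059 ]
timer [0.4017 0.1408 0.018 ]
[0.443  0.4329 0.056 ] [ 0.4873 -0.1915  0.067 ]
```

The rows are not in the units I measure in: shifts go in shares of 0.3 m and turns go in shares of pi rad. I convert before sending: -0.1 rad is -0.0318.

```bash
cat >> h.py <<'E'
def go(name,ux,uy,z):
    p=unit(name)[0]; c,s=np.cos(p[2]),np.sin(p[2]); o=bot.get_obs()
    t=np.array([p[0]+c*ux-s*uy,p[1]+s*ux+c*uy,z]); M=R.from_quat(np.roll(o["tool_rot"],-1)).as_matrix()
    yaw=np.arctan2(M[1,0],M[0,0]); turn=-((p[2]+np.pi-yaw+np.pi)%(2*np.pi)-np.pi)
    print("t",round(o["t"],2),"at",np.r_[loc(name,o["eef_pos"]),o["eef_pos"][2]].round(4),"delta tool",(M.T@(t-o["eef_pos"])).round(4),"turn",round(turn,4),"F",np.round(o["contact_force"],1),"tilt",M[2,:2].round(3))
E
python3 - <<'E'
from h import *
print(vision.camera_info("wrist")["hand_eye"])
go("vial",-.112,0,.2)
E
python3 nudge.py '[[0,0,0,-0.0318,0],[0,0,0,0,0],[0,0,0,0,0]]' 20
python3 -c '
from h import *
go("vial",-.112,0,.2)'
```

```text
[[ 7.56031693e-04  9.61509371e-01  2.74771102e-01  7.01118949e-02]
 [ 9.99999522e-01 -8.97220429e-04  3.88157697e-04 -1.48103644e-03]
 [ 6.19747509e-04  2.74770678e-01 -9.61509589e-01 -1.41965947e-01]
 [ 0.00000000e+00  0.00000000e+00  0.00000000e+00  1.00000000e+00]]
t: 0.4
eef_pos: [0.1832, 0.6495, 0.2309]
tool_rot: [-0.0, 0.088, 0.996, -0.0]
contact_force: [0.7, -0.1, 0.5]
gripper_width: 0.514
grasp_force: 0.0
t 0.4 at [-0.5416  0.5631  0.2309] delta tool [-0.4321 -0.5612  0.0312] turn -0.0044 F [ 0.7 -0.1  0.5] tilt [ 0.    -0.001]Traceback (most recent call last):
  File "<stdin>", line 3, in <module>
  File "h.py", line 32, in go
    print("t",round(o["t"],2),"at",np.r_[loc(name,o["eef_pos"]),o["eef_pos"][2]].round(4),"delta tool",(M.T@(t-o["eef_pos"])).round(4),"turn",round(turn,4),"F",np.round(o["contact_force"],1),"tilt",M[2,:2].round(3))
                                         ~~~^^^^^^^^^^^^^^^^^^^
  File "h.py", line 27, in loc
    p=unit(name)[0]; c,s=np.cos(p[2]),np.sin(p[2]); d=np.array(q)[:2]-p[:2]; return np.array([c*d[0]+s*d[1],-s*d[0]+c*d[1]])
      ~~~~^^^^^^
  F
[... 1371 characters left out ...]
                  ~~~~~~~~^^^^^^^^^^^^^^^^^^^^^^^^^^^^^^
    return np.atleast_1d(self.fun(x))
                         ~~~~~~~~^^^
    return self.f(x, *self.args, **self.kwargs)
           ~~~~~~^^^^^^^^^^^^^^^^^^^^^^^^^^^^^^
  File "h.py", line 24, in <lambda>
    r=least_squares(lambda p:(np.array(model(p))-px).ravel(),[.65,.1,0,.067],x_scale=[.1,.1,.1,.01])
                                       ~~~~~^^^
  File "h.py", line 23, in model
    return [proj("top",(p[0]+c*a-s*b,p[1]+s*a+c*b,h)) for a,b,h in L]
            ~~~~^^^^^^^^^^^^^^^^^^^^^^^^^^^^^^^^^^^^^
  File "h.py", line 13, in proj
    i=vision.camera_info(name); f,cx,cy,k=K(i)
ValueError: time passes only in moves, steps and waits
```

To row units: -0.035 m is -0.1167, -0.027 m is -0.09.

```bash
cat >> h.py <<'E'
_P={"bottle":[.575,.2518,.1189],"vial":[.6199,.0016,-.1728]}
def unit(name): return np.array(_P[name]),None
E
python3 nudge.py '[[-0.09,-0.1167,0,0,0],[-0.09,-0.1167,0,0,0],[-0.09,-0.1167,0,0,0],[-0.09,-0.1167,0,0,0],[-0.09,-0.1167,0,0,0],[-0.09,-0.1167,0,0,0],[-0.09,-0.1167,0,0,0],[-0.09,-0.1167,0,0,0],[-0.09,-0.1167,0,0,0],[-0.09,-0.1167,0,0,0],[-0.09,-0.1167,0,0,0],[-0.09,-0.1167,0,0,0],[-0.09,-0.1167,0,0,0],[-0.09,-0.1167,0,0,0],[-0.09,-0.1167,0,0,0],[-0.09,-0.1167,0,0,0],[0,0,0,0,0]]'
python3 -c '
from h import *
go("vial",-.112,0,.023)'
```

```text
t: 2.1
eef_pos: [0.5131, 0.0167, 0.2318]
tool_rot: [0.001, 0.093, 0.996, -0.001]
contact_force: [-1.3, -0.1, -1.0]
gripper_width: 0.003
grasp_force: 0.0
t 2.1 at [-0.1078 -0.0035  0.2318] delta tool [0.0048 0.0039 0.2088] turn -0.0133 F [-1.3 -0.1 -1. ] tilt [-0.003 -0.002]
```

To row units: 0.035 m is 0.1167, 0.03 m is 0.1, -0.013 rad is -0.0041.

```bash

python3 nudge.py '[[0.0167,0.0133,0.1,-0.0041,0],[0,0,0.1167,0,0],[0,0,0.1167,0,0],[0,0,0.1167,0,0],[0,0,0.1167,0,0],[0,0,0.0667,0,0],[0,0,0.06,0,0],[0,0,0,0,0],[0,0,0,0,0]]'
python3 - <<'E'
from h import *
go("vial",-.112,0,.023)
cv2.imwrite("pics/top1.png",cv2.resize(vision.read_camera("top")[115:265,235:435],None,fx=4,fy=4,interpolation=cv2.INTER_CUBIC))
E
```

```text
t: 3.0
eef_pos: [0.5069, 0.0282, 0.0235]
tool_rot: [-0.0, 0.081, 0.997, 0.0]
contact_force: [0.5, 0.1, 1.0]
gripper_width: 0.002
grasp_force: 0.0
t 3.0 at [-0.1159  0.0068  0.0235] delta tool [-0.0038 -0.0069  0.0005] turn 0.0103 F [0.5 0.1 1. ] tilt [0. 0.]
```

View pics/top1.png

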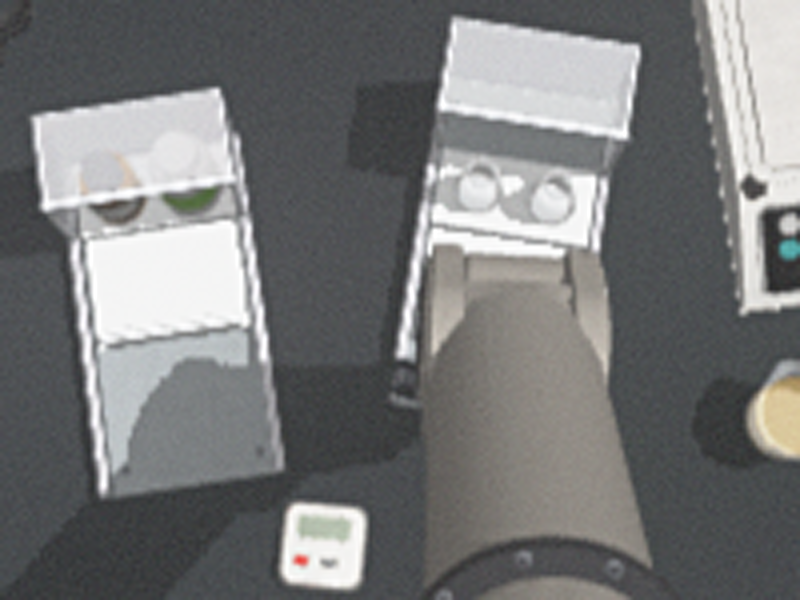

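The arm hides the vial tray in this view, but the vials at (478,190) and (550,200) are still in place. Measured pose: the fingertip is 29–43 mm in front of the lip, between the rails. I'll push now.

To row units: -0.01 m is -0.0333, -0.006 m is -0.02, 0.01 rad is 0.0032.

```bash

python3 nudge.py '[[-0.0333,-0.02,0,0.0032,0],[-0.0333,0,0,0,0],[-0.0333,0,0,0,0],[-0.0333,0,0,0,0],[-0.0333,0,0,0,0],[-0.0333,0,0,0,0],[-0.0333,0,0,0,0],[-0.0167,0,0,0,0],[0,0,0,0,0],[0,0,0,0,0]]'
python3 -c '
from h import *
go("vial",-.0285,0,.023)'
python3 nudge.py '[[-0.0167,0,0,0,0],[-0.0133,0,0,0,0],[0,0,0,0,0],[0,0,0,0,0]]'
python3 -c '
from h import *
go("vial",-.0285,0,.023)'
```

```text
t: 4.05
eef_pos: [0.5806, 0.0094, 0.0234]
tool_rot: [0.001, 0.086, 0.996, 0.0]
contact_force: [0.3, 0.6, 0.6]
gripper_width: -0.002
grasp_force: 0.0
t 4.05 at [-0.04    0.0009  0.0234] delta tool [-0.0115 -0.0009  0.0004] turn 0.0011 F [0.3 0.6 0.6] tilt [-0.001  0.   ]
t: 4.45
eef_pos: [0.5892, 0.0078, 0.0233]
tool_rot: [0.0, 0.086, 0.996, 0.0]
contact_force: [-0.4, 0.4, -1.0]
gripper_width: -0.001
grasp_force: 0.2
t 4.45 at [-0.0313  0.0008  0.0233] delta tool [-0.0028 -0.0008  0.0004] turn 0.0011 F [-0.4  0.4 -1. ] tilt [-0.001  0.   ]
```

To row units: -0.003 m is -0.01.

```bash

for i in 1 2; do python3 nudge.py '[[-0.01,0,0,0,0],[0,0,0,0,0]]' | sed -n '2p;4p'; done
```

```text
eef_pos: [0.5919, 0.0073, 0.0233]
contact_force: [-1.3, 0.8, -0.3]
eef_pos: [0.595, 0.0067, 0.0233]
contact_force: [-1.5, 0.4, 0.1]
```

```bash

for i in 1 2 3; do python3 nudge.py '[[-0.01,0,0,0,0],[0,0,0,0,0]]' | sed -n '2p;4p'; done
python3 -c '
from h import *
go("vial",-.0285,0,.023)'
```

```text
eef_pos: [0.5964, 0.0064, 0.023]
contact_force: [-5.4, 2.0, 3.7]
eef_pos: [0.5963, 0.0063, 0.0226]
contact_force: [-12.4, 2.3, 8.9]
eef_pos: [0.5963, 0.0062, 0.0221]
contact_force: [-20.1, 3.7, 14.7]
t 5.45 at [-0.024   0.0005  0.0221] delta tool [ 0.0045 -0.0005 -0.0008] turn 0.0014 F [-20.1   3.7  14.7] tilt [ 0.015 -0.001]
```

Hard stop felt at 20 N. I'll back off, lift, and head for the bottle unit, then check from the top.

To row units: -0.05 m is -0.1667, -0.03 m is -0.1, -0.1 rad is -0.0318.

```bash

python3 nudge.py '[[0.1,0,0,0,0],[0.0333,0,-0.1,0,0],[0,0,-0.1667,0,0],[0,0,-0.1667,0,0],[0,0,-0.1667,0,0],[0.1,0.0667,0,-0.0318,0],[0.1,0.0667,0,-0.0318,0],[0,0.1333,0,-0.0286,0],[0,0.1333,0,0,0],[0,0,0,0,0],[0,0,0,0,0]]'
python3 - <<'E'
from h import *
go("bottle",.010,0,.2)
cv2.imwrite("pics/top2.png",cv2.resize(vision.read_camera("top")[115:265,235:435],None,fx=4,fy=4,interpolation=cv2.INTER_CUBIC))
E
```

```text
t: 6.55
eef_pos: [0.5042, 0.1395, 0.2036]
tool_rot: [0.001, -0.06, 0.998, 0.0]
contact_force: [-0.9, -0.6, -0.3]
gripper_width: -0.001
grasp_force: 0.0
t 6.55 at [-0.0836 -0.1031  0.2036] delta tool [-0.0937  0.103   0.0038] turn 0.0012 F [-0.9 -0.6 -0.3] tilt [-0.002  0.   ]
```

View pics/top2.png

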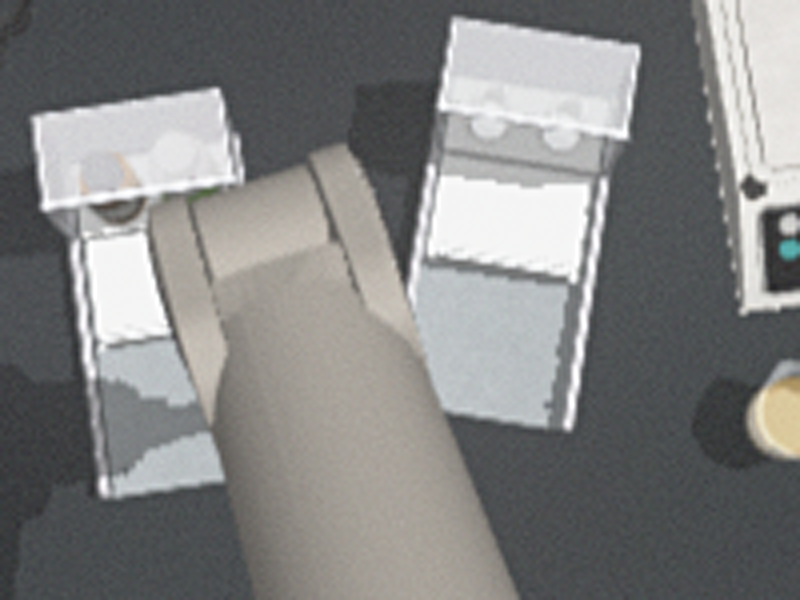

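The vial tray is in: its lip's lower edge now runs (427,263)–(573,277), and the vials are under the hood. I'll measure it while moving above the bottle tray.

To row units: 0.023 m is 0.0767, -0.02 m is -0.0667.

```bash

python3 nudge.py '[[-0.0667,0.0667,0,0,0],[-0.0667,0.0667,0,0,0],[-0.0667,0.0667,0,0,0],[-0.0667,0.0667,0,0,0],[-0.0467,0.0767,0,0,0],[0,0,0,0,0],[0,0,0,0,0]]'
python3 - <<'E'
from h import *
for z in ((427,263),(573,277)):
    u=(np.array(z)+.5)/4-.5+[235,115]; print(loc("vial",unproj("top",*u,.01)))
go("bottle",.010,0,.023)
cv2.imwrite("pics/w1.png",vision.read_camera("wrist"))
E
```

```text
t: 7.3
eef_pos: [0.5855, 0.2505, 0.2029]
tool_rot: [-0.0, -0.058, 0.998, -0.001]
contact_force: [-0.7, -0.3, 0.0]
gripper_width: -0.001
grasp_force: 0.0
[-0.01839441  0.05744706]
[-0.01227108 -0.05215753]
t 7.3 at [ 0.0102 -0.0025  0.2029] delta tool [0.0002 0.0027 0.1799] turn -0.0022 F [-0.7 -0.3  0. ] tilt [ 0.    -0.001]
```

View pics/w1.png

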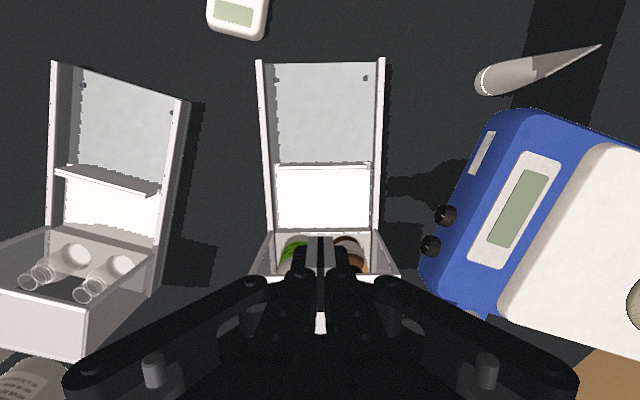

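The wrist view shows the bottle lip's top edges at about rows 163 (outer) and 169 (inner), columns 272–372, with the fingertips at (320,240). The left tray (the vial tray) is home. I'll cross-check where the lip is.

```bash

python3 - <<'E'
from h import *
o=bot.get_obs(); i=vision.camera_info("wrist"); f,cx,cy,k=K(i); H=np.array(i["hand_eye"])
M=R.from_quat(np.roll(o["tool_rot"],-1)).as_matrix()
for u,v,z in ((275,165,.04),(370,163,.04),(275,170,.04),(370,168,.04),(320,230,.036),(258,60,.029),(384,57,.029)):
    s=np.array([(u-cx)/f,(v-cy)/f]); s=s/(1+k*(s@s)); 
    r=M@H[:3,:3]@np.array([s[0],-s[1],-1]); c=M@H[:3,3]+o["eef_pos"]
    print(u,v,loc("bottle",c+r*(z-c[2])/r[2]).round(4))
E
```

```text
275 165 [-0.0158 -0.0543]
370 163 [-0.0178  0.0501]
275 170 [-0.0102 -0.0546]
370 168 [-0.0122  0.0504]
320 230 [ 0.0625 -0.005 ]
258 60 [-0.1227 -0.0685]
384 57 [-0.1252  0.0613]
```

To row units: 0.04 m is 0.1333, 0.01 m is 0.0333.

```bash

python3 nudge.py '[[0,0,0.1,0,0],[0,0,0.1333,0,0],[0,0,0.1333,0,0],[0,0,0.0333,0,0],[0,0,0,0,0],[0,0,0,0,0]]'
python3 -c '
from h import *
go("bottle",.010,0,.024)'
```

```text
t: 7.95
eef_pos: [0.5862, 0.2516, 0.0852]
tool_rot: [0.001, -0.058, 0.998, 0.0]
contact_force: [0.3, -0.1, 0.3]
gripper_width: 0.004
grasp_force: 0.0
t 7.95 at [ 0.0111 -0.0015  0.0852] delta tool [0.0013 0.0015 0.0612] turn -0.0018 F [ 0.3 -0.1  0.3] tilt [-0.002  0.001]
```

To row units: 0.02 m is 0.0667, 0.015 m is 0.05.

```bash

python3 nudge.py '[[0,0,0.0667,0,0],[0,0,0.0667,0,0],[0,0,0.05,0,0],[0,0,0.0167,0,0],[0,0,0,0,0],[0,0,0,0,0]]'
python3 -c '
from h import *
go("bottle",.010,0,.024)'
python3 nudge.py '[[0.0133,0,0,0,0],[0.0133,0,0,0,0],[0.0133,0,0,0,0],[0.0133,0,0,0,0],[0.0133,0,0,0,0],[0.0133,0,0,0,0],[0.0133,0,0,0,0],[0.0133,0,0,0,0]]'
```

```text
t: 8.55
eef_pos: [0.5857, 0.2523, 0.0244]
tool_rot: [0.001, -0.059, 0.998, 0.0]
contact_force: [1.0, -0.4, 0.4]
gripper_width: -0.001
grasp_force: 0.0
t 8.55 at [ 0.0106 -0.0008  0.0244] delta tool [0.0006 0.0008 0.0004] turn -0.0008 F [ 1.  -0.4  0.4] tilt [-0.002  0.001]
t: 9.35
eef_pos: [0.5528, 0.2481, 0.0233]
tool_rot: [0.0, -0.059, 0.998, -0.0]
contact_force: [2.9, -0.0, 2.1]
gripper_width: -0.0
grasp_force: 1.4
```

Force 2.9 N, so the tray is dragging along. Continue.

To row units: 0.004 m is 0.0133.

```bash

python3 nudge.py '[[0.0133,0,0,0,0],[0.0133,0,0,0,0],[0.0133,0,0,0,0],[0.0133,0,0,0,0],[0.0133,0,0,0,0],[0.0133,0,0,0,0],[0.0133,0,0,0,0],[0.0133,0,0,0,0],[0.0133,0,0,0,0],[0.0133,0,0,0,0],[0.0133,0,0,0,0],[0.0133,0,0,0,0],[0.0133,0,0,0,0],[0.0133,0,0,0,0],[0.0133,0,0,0,0],[0.0133,0,0,0,0],[0.0133,0,0,0,0],[0.0133,0,0,0,0],[0.0133,0,0,0,0]]'
python3 -c '
from h import *
go("bottle",-.113,0,.024)'
for i in 1 2 3; do python3 nudge.py '[[0.0067,0,0,0,0],[0.0067,0,0,0,0]]' | sed -n '2p;4p'; done
```

```text
t: 11.25
eef_pos: [0.4773, 0.2393, 0.0233]
tool_rot: [0.0, -0.059, 0.998, 0.0]
contact_force: [2.3, -2.0, -0.4]
gripper_width: -0.002
grasp_force: 1.4
t 11.25 at [-0.0985 -0.0008  0.0233] delta tool [ 0.0145  0.0008 -0.0007] turn -0.0007 F [ 2.3 -2.  -0.4] tilt [-0.  0.]
eef_pos: [0.4734, 0.2389, 0.0233]
contact_force: [2.5, -2.4, -0.3]
eef_pos: [0.4711, 0.2386, 0.0235]
contact_force: [9.9, -1.2, -6.3]
eef_pos: [0.4711, 0.239, 0.0241]
contact_force: [18.1, 0.7, -12.8]
```

Both contacts fit a finger half-width of 11 mm with a +4 mm bias in x, so the tray is at its stop. I'll back away, lift and check.

```bash

python3 nudge.py '[[-0.0167,0,0,0,0],[-0.0167,0,0,0,0],[-0.02,0,0,0,0],[0,0,0,0,0],[0,0,-0.0333,0,0],[0,0,-0.1,0,0],[0,0,-0.1667,0,0],[0,0,-0.1667,0,0],[0,0,-0.1667,0,0],[0,-0.1333,0,0,0],[0,-0.1667,0,0,0],[0,-0.1667,0,0,0],[0,-0.1333,0,0,0],[0,0,0,0,0],[0,0,0,0,0]]'
python3 - <<'E'
from h import *
cv2.imwrite("pics/top3.png",cv2.resize(vision.read_camera("top")[115:265,235:435],None,fx=4,fy=4,interpolation=cv2.INTER_CUBIC))
cv2.imwrite("pics/scene3.png",vision.read_camera("scene"))
E
```

```text
t: 13.35
eef_pos: [0.5024, 0.0603, 0.2138]
tool_rot: [-0.0, -0.058, 0.998, 0.0]
contact_force: [-0.8, 0.4, -0.2]
gripper_width: -0.001
grasp_force: 0.0
```

View pics/top3.png

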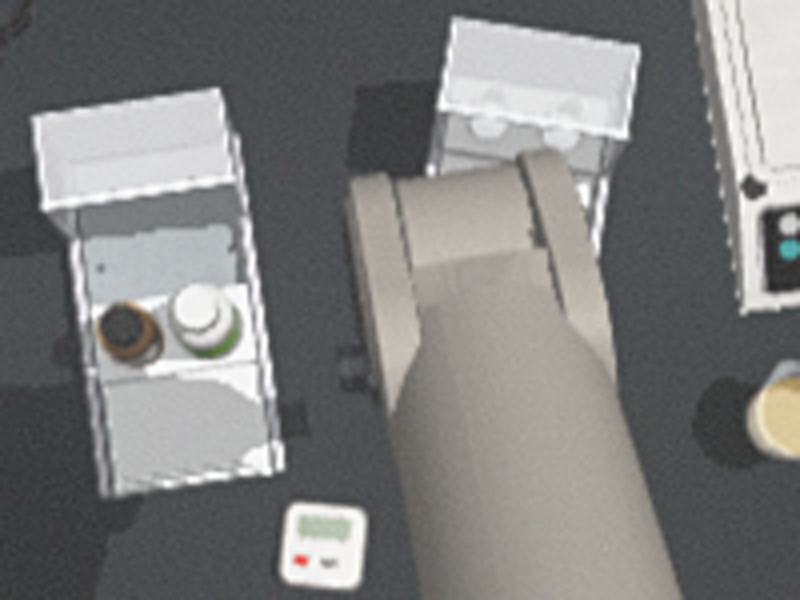

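View pics/scene3.png

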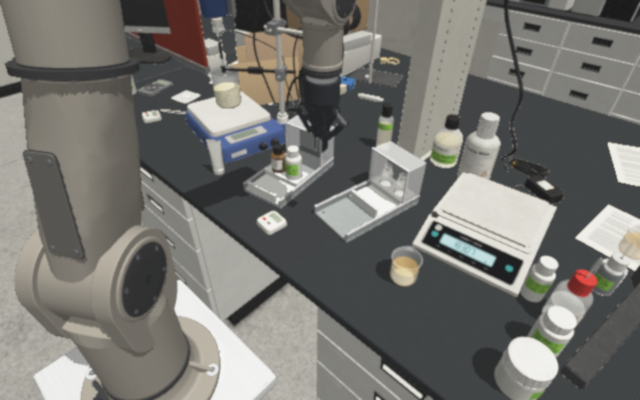

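The bottle tray is out: its lip sits at the unit's front edge ((105,490)–(280,468)) and both bottles stand upright in the pockets. The vials are under the hood, and the timer (323,545), beaker and tube haven't moved. The hand is clear of everything.

```bash
python3 - <<'E'
from h import *
g=lambda z:loc("bottle",unproj("top",*((np.array(z)+.5)/4-.5+[235,115]),.036))
print(g((88,236))-g((104,378)),g((238,220))-g((258,358)))
print(bot.hand_in())
E
```

```text
[1.06687992e-01 2.84645693e-05] [0.10419525 0.00173434]
the job is handed in; nothing more can be done
None
```

The job is handed in at about 13.5 s of the 40 s: the vial tray was pushed to its inner stop, the bottle tray was hooked from behind its lip and drawn to its outer stop, both bottles are upright, and the timer, beaker and tube show no movement; each stop was felt (about 18–20 N), while the image check of the bottle tray's travel gave 104–107 mm (about ±3 mm) against a 104 mm limit, and no verdict was returned.

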